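Stamp a locker plate with one turn of a hand press

ROBOT

A 6-joint arm with a two-finger parallel gripper is mounted at the origin on the work surface. World frame = base frame: x ahead of the robot, y to its left, z up, the work surface at z = 0. Lengths are in m, angles in degrees, forces in N, time in s.
With the tool pointing down it reaches from about 0.375 to 0.825 m from the base axis. Payload 5.5 kg.
Tool frame: the origin (TCP) lies midway between the tips of the shut fingers; the grasp point (between the pads) lies 19 mm behind it (manip.pinch_z is the distance from the TCP to the grasp point, in m); z points along the fingers, y is the line along which they close (so a half turn about z gives the same grasp; the last joint's range is limited). The gripper opens to 85 mm and grips with 20 to 120 N. Pads are 22 mm wide; open, the fingers measure 114 mm over their backs; the gripper's body (76 mm by 85 mm) begins 54 mm behind the grasp point. The pads swing forward as they close: fully open they stand 13 mm farther back than shut.
Start: joints at [64.458, 17.962, -2.699, 69.339, 0, 90], TCP at [0.259, 0.541, 0.231] pointing down, gripper open.
Joint ranges: [-152.73, 152.73], [-39.44, 99.34], [-58.76, 71.6], [-118.89, 123.64], [-81.53, 83.1], [-180, 180]. Speed limits (degrees/s): [136.94, 136.94, 172.46, 180, 180, 180].

INTERFACE

Orientations are given as [roll, pitch, yaw] about the fixed x, y, z axes, in that order (R = Rz(yaw) Ry(pitch) Rx(roll)).
In Python, from plant import monitor, vision, manip gives the robot as it stands. The module is installed in compiled form; this text tells all that it offers.
- The arm moves only by the shell command python3 -m inch 'ROWS'. ROWS is JSON, a list of rows, each an object with "dp": the shift along the tool's x, y, z in mm, a list of three; "spin": the turn about the tool's z in rad; "hand": the opening, from 0 (shut) to 1 (fully open). In form: [{"dp": [dx, dy, dz], "spin": spin, "hand": hand}, ...]. A call has 1 to 12 rows; each row shifts and turns the commanded pose from where the row before left it, along the tool's axes as they then stand; what a row does not reach is not made up. A row lasts 1/8 s, in which the tool goes at most 62.5 mm and 10.7 degrees, less where a joint would pass 70% of its speed; a pose out of reach is approached as far as the arm can. A call is refused whole if a number of a shift passes 62.5 or a number of a turn 0.188, either way. A call with a gripper value outside its range is refused whole. The fingers move at their own pace and stop on an object; the grip force is fixed at half the most. Time passes only in rows, so rows that do not move let the fingers close. It gives the time, the measured TCP pose, the force, the opening and the grip force at its end, in the units of the state.
- monitor.observe(): the state, without advancing time (a new reading comes with each control period).
- vision.camera(name): name is "side" or "top"; returns the picture (480x640x3 uint8, red, green, blue); there is no depth.
- vision.camera_info(name): a dict with "camera_matrix" (3x3 intrinsics, pixels), "T" (4x4, takes a point from camera to world coordinates). Camera axes: x right, y down, z forward; pixel columns grow to the right and rows downward; lengths in m; the calibration is good to about 2 mm. A picture is of the moment at which its call begins. camera_info takes no time and is no camera call.
- manip.sign_off(): hands the job in; it is judged then, once.
The state is a dict: "clock": time; "joint_pos": joint angles; "joint_velocities": joint speeds; "joint_efforts": joint torques, N m; "ee_pos": TCP position; "eef_rot": TCP orientation; "ft_force": force on the tool from outside, world axes, zero at the start; "torque": the same for the moment, N m; "gripper_width": finger opening in m; "grasp_force": force on a finger pad.
Only numpy, scipy, OpenCV 4.12 (cv2) and the standard library are available. Lean on these libraries where they do the work, as an engineer would, in place of code of your own. Each camera call takes 0.05 s, during which the arm holds its last target. There are 200 camera calls.

TASK

Stamp the loose aluminium locker plate on the green hand press. Lay it flat on the press bed and slide it lengthwise between the two guides until its end is gently home against the depth stop, then turn the flywheel by its handle forwards (its top going away from the robot) through exactly one revolution, so that the ram comes down on the plate once and rises again; leave the handle standing at the top and the plate home in the guides. The press only stands on its rubber feet: feel your way round so that it is not pushed along, lifted or rocked, and leave the shoe, brush and tin where they are.

Things in the scene. Friction and masses are not known exactly. Their poses are not given: they have to be found in the camera images.
- press: Green hand press, base 220 x 170 mm on rubber feet, 275 mm high, 5.7 kg, loose on the bench: some 18 N at the handle skids, lifts or rocks it. Origin: under the base's centre, on the bench. x from its front (plate goes in; roughly faces the robot) to its back, y to its left. The head overhangs the bed from x = -54 mm back, underside 130 mm above the bench: feed the plate level from the front.
- mouth (a point): Middle of the feed mouth on the bed: press x = -94, y = 0, z = 60 mm, axes as the press. The flat steel bed is 60 mm above the bench, from press x = -95 to +30 mm. Two guides 10 mm high stand 36 mm apart on it from x = -70 mm back; from x = -94 to -70 mm they flare, 49 mm apart at the mouth. Below and in front of the bed only the base (top 28 mm up, to x = -110 mm).
- hub (a point): Centre of the dark steel flywheel: press x = -20, y = -99, z = 215 mm. Its axis is level, along the press's y; it is on the press's right side (-y), 180 mm across, from y = -88 to -110 mm, with a slotted steel crank arm on its outer face (to y = -118 mm) in which the handle's stud is clamped.
- crank_centre (a point): Point on the wheel's axis level with the handle's middle (press x = -20, y = -164, z = 215 mm), the centre of the handle's circle. The handle is a black sleeve 23 mm across, 78 mm long, along press y, free to spin on its stud. It is clamped 60 to 84 mm from the axis; how far differs each time and is not reported: it must be seen or felt.
- flywheel (a joint): Flywheel angle in rad: 0 with the handle straight up (ram at the top), growing as the top goes to the press's +x (away from the robot), then down at the far side and up at the near side; 6.283 after one revolution. Starts at 0. It stays where it is left; turning takes about 2 to 9 N at the handle.
- stop: Adjustable depth stop, a dark steel block 30 mm wide and 16 mm high on the bed between the guides, under the head, clamped fast at press x = +6 to +18 mm. Origin: middle of the lower edge of the face that the plate's end meets, which looks to the press's -x. Axes as the press.
- punch: Sprung steel punch under the ram, 22 mm across, above press x = -20 mm. Origin: centre of its lower face, 86 mm above the bench with the ram up. z up. The stroke is 24 mm; it meets the plate in the last 4 mm, with up to about 40 N.
- plate: Plain aluminium locker plate, 148 x 34 x 6 mm, about 80 g, lying flat on the bench, a small screw hole near each end; both ends are alike. Origin: centre of its underside. x along its length, z up. Loaded home it has its origin 74 mm before the stop's face and its outer end stands about 41 mm out in front of the bed.
- shoe: Black drill shoe, 290 x 98 x 98 mm, standing on the bench. To be left alone. Origin: centre of its underside, x towards the toe.
- brush: Wooden boot brush, 165 x 50 x 45 mm, bristles down. To be left alone. Origin: centre of its underside, x along its length.
- tin: Round polish tin, 82 mm across, 27 mm high. To be left alone. Origin: centre of its underside.
There are look-alikes about, which are no part of the job. There is more than one size of the plate; the job needs the middle-sized.

How it is judged:
By the outcome, as a careful person would: the job done as asked, in the order asked, and still so for the second after the job is handed in, with the robot touching nothing.
It also fails if it takes over 72 s, if anything falls off the work surface, if the arm or the gripper's body presses on something with over 40 N, if the wrist force passes 120 N, or if a joint passes its speed limit or range.

## Working session

There is one attempt and no reset: what is moved stays moved. The work goes in short steps, Python scripts to look and compute and a shell command to move; the robot and the scene stay as the last step left them, time stands still between calls to the robot, and variables do not carry over. Pictures are saved under pics/ and viewed, at most 10 in all, crops included, and the job is handed in when it is done.

```bash
mkdir -p pics
python3 - <<'E'
from plant import monitor, vision, manip
import cv2,numpy as np
for n in("top","side"):
    im=vision.camera(n); cv2.imwrite(f"pics/{n}0.png",im[:,:,::-1])
    i=vision.camera_info(n); print(n,np.round(i["camera_matrix"],1).tolist(),np.round(i["T"],4).tolist())
s=monitor.observe(); print({k:np.round(v,3).tolist() for k,v in s.items()}, manip.pinch_z)
E
```

```text
top [[542.6, 0.0, 320.7], [0.0, 542.6, 239.2], [0.0, 0.0, 1.0]] [[0.0008, -0.9973, 0.073, 0.4805], [-0.9999, 0.0002, 0.0143, -0.0452], [-0.0143, -0.073, -0.9972, 1.3199], [0.0, 0.0, 0.0, 1.0]]
side [[474.2, 0.0, 330.2], [0.0, 474.2, 236.2], [0.0, 0.0, 1.0]] [[-0.2483, -0.8408, 0.481, 0.0661], [-0.9687, 0.2129, -0.1278, 0.0876], [0.005, -0.4977, -0.8674, 1.033], [0.0, 0.0, 0.0, 1.0]]
{'clock': 0.1, 'joint_pos': [64.459, 17.999, -2.749, 69.34, 0.001, 89.999], 'joint_velocities': [-0.103, -0.054, 0.171, -0.059, -0.051, 0.003], 'joint_efforts': [0.0, -54.077, 34.054, 0.011, -0.0, 0.0], 'ee_pos': [0.258, 0.541, 0.231], 'eef_rot': [-179.911, -0.001, 154.46], 'ft_force': [-0.328, -0.49, -0.369], 'torque': [0.004, 0.016, 0.001], 'grasp_force': 0.0, 'gripper_width': 0.085} 0.0187
```

View pics/top0.png

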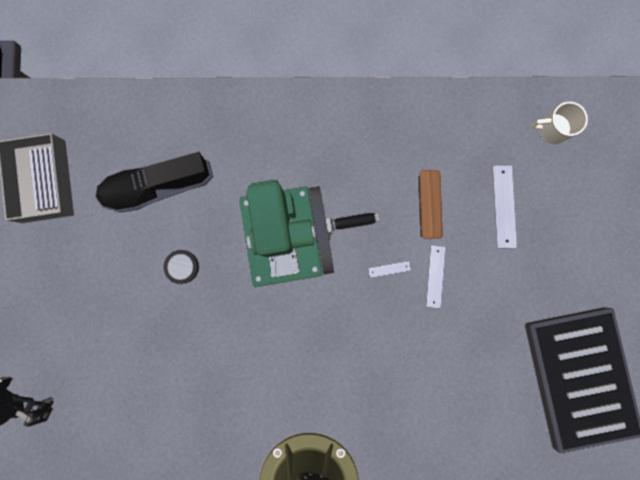

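View pics/side0.png

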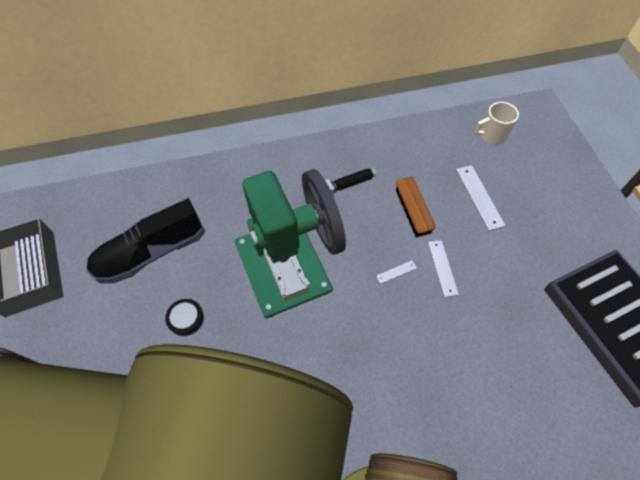

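The top picture shows three loose plates: small at (390,269), middle at (436,277) and large at (505,207), plus plates in the trays. The middle one is about 60 px ≈ 148 mm long, so it fits. The press is at (285,235), its handle runs from (333,225) to (377,217), and the brush is at (431,204). I'll measure these and confirm with a crop.

```bash
cat > h.py <<'E'
from plant import monitor, vision, manip
import cv2,numpy as np
def ray(n,uv):
    i=vision.camera_info(n);K=np.array(i["camera_matrix"]);T=np.array(i["T"])
    d=T[:3,:3]@np.linalg.solve(K,[uv[0],uv[1],1.]);return T[:3,3],d
def onz(n,uv,z):
    o,d=ray(n,uv);return (o+d*(z-o[2])/d[2])
def proj(n,p):
    i=vision.camera_info(n);K=np.array(i["camera_matrix"]);T=np.array(i["T"])
    q=K@(T[:3,:3].T@(np.array(p)-T[:3,3]));return q[:2]/q[2]
def tri(a,b):
    (o,d),(p,e)=ray("top",a),ray("side",b)
    s=np.linalg.lstsq(np.c_[d,-e],p-o,rcond=None)[0]
    x,y=o+d*s[0],p+e*s[1];return (x+y)/2,np.linalg.norm(x-y)
E
python3 - <<'E'
from h import *
t=cv2.imread("pics/top0.png");s=cv2.imread("pics/side0.png")
def plates(im,n):
    h=cv2.cvtColor(im,cv2.COLOR_BGR2HSV);m=((h[...,2]>190)&(h[...,1]<60)).astype(np.uint8)
    for c in cv2.findContours(m,0,1)[0]:
        if cv2.contourArea(c)>150:
            r=cv2.minAreaRect(c);b=cv2.boxPoints(r)
            w=np.array([onz(n,p,.006) for p in b]);e=np.roll(w,-1,0)-w;L=np.linalg.norm(e,axis=1);k=L.argmax()
            print(n,np.round(r[0]),"c",np.round(w.mean(0),4),"L",np.round(L[:2]*1e3),"yaw",round(np.degrees(np.arctan2(e[k,1],e[k,0])),1))
plates(t,"top");plates(s,"side")
def green(im):
    h=cv2.cvtColor(im,cv2.COLOR_BGR2HSV);return ((h[...,0]>60)&(h[...,0]<90)&(h[...,1]>110)).astype(np.uint8)
# black handle
for im,n,(x0,y0,x1,y1) in((t,"top",(330,205,385,240)),(s,"side",(328,160,385,200))):
    g=im[y0:y1,x0:x1].max(2);m=(g<60).astype(np.uint8)
    c=max(cv2.findContours(m,0,1)[0],key=cv2.contourArea);r=cv2.minAreaRect(c);print(n,"handle",np.round(np.array(r[0])+[x0,y0],1),np.round(r[1],1),np.round(cv2.boxPoints(r)+[x0,y0],1).tolist())
a=cv2.resize(t[165:315,230:450],None,fx=3.6,fy=3.6,interpolation=cv2.INTER_CUBIC);cv2.imwrite("pics/c1.png",a)
a=cv2.resize(s[160:320,225:385],None,fx=3.7,fy=3.7,interpolation=cv2.INTER_CUBIC);cv2.imwrite("pics/c2.png",a)
E
```

```text
top [389. 269.] c [ 0.5041 -0.1908  0.006 ] L [98. 22.] yaw -79.7
top [286. 264.] c [0.5155 0.058  0.006 ] L [49. 44.] yaw -81.9
top [180. 266.] c [0.5114 0.3155 0.006 ] L [54. 53.] yaw -90.0
top [435. 276.] c [ 0.4869 -0.3024  0.006 ] L [147.  33.] yaw -5.2
top [504. 206.] c [ 0.6567 -0.4721  0.006 ] L [ 45. 200.] yaw 1.8
top [570. 118.] c [ 0.8733 -0.6373  0.006 ] L [83. 82.] yaw -90.2
side [183. 315.] c [0.5173 0.3119 0.006 ] L [56. 56.] yaw -147.0
side [396. 271.] c [ 0.5033 -0.1932  0.006 ] L [100.  23.] yaw -79.5
side [288. 275.] c [0.5592 0.0611 0.006 ] L [64. 93.] yaw -176.0
side [443. 268.] c [ 0.4869 -0.3051  0.006 ] L [ 36. 152.] yaw 174.6
side [480. 197.] c [ 0.6585 -0.4753  0.006 ] L [ 50. 209.] yaw -178.5
side [504. 112.] c [ 0.9178 -0.6627  0.006 ] L [87. 86.] yaw -104.1
top handle [354.5 220.7] [10.4 39. ] [[334.5, 218.8], [372.9, 212.4], [374.6, 222.6], [336.2, 229.0]]
side handle [351.9 179.4] [10.6 41.5] [[330.6, 181.5], [369.6, 167.3], [373.2, 177.3], [334.2, 191.5]]
```

View pics/c1.png

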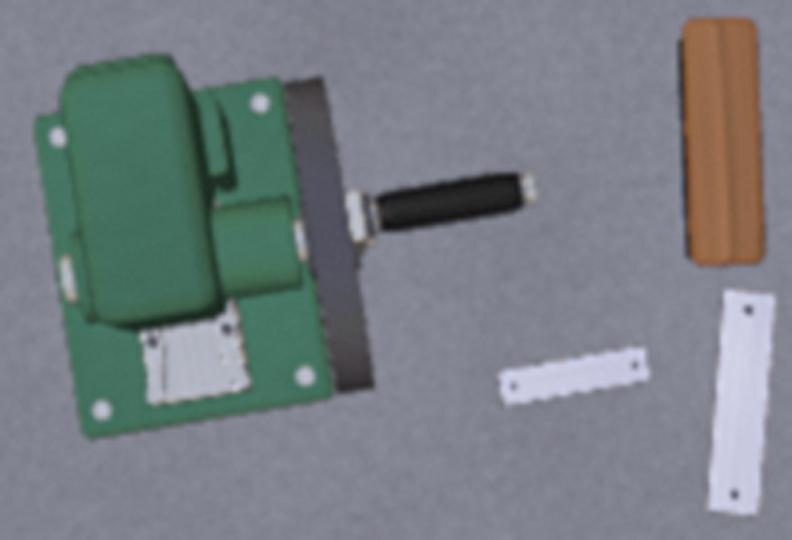

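View pics/c2.png

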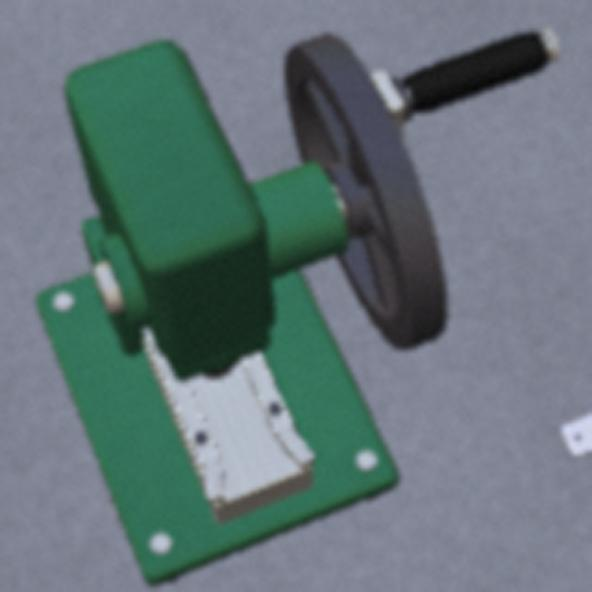

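The crops confirm the 147 x 33 mm plate at (435,276) as the middle one; its far end is some 18 mm from the brush. The base's corner rivets in crop c1 are at (58,136), (260,103), (305,376) and (101,410). In c2 they are at (64,301), (366,460) and (160,543).

Run:
```python
from h import *
c=np.array([[58,136],[260,103],[305,376],[101,410]])/3.6+[230,165]-.36  # back-left, back-right, front-right, front-left
w=np.array([onz("top",p,.029) for p in c]);print(np.round(w,4).tolist(),np.linalg.norm(w-np.roll(w,1,0),axis=1).round(3))
s=np.array([[64,301],[366,460],[160,543]])/3.7+[225,160]-.36
v=np.array([onz("side",p,.029) for p in s]);print(np.round(v,4).tolist())
x=(w[0]+w[1]-w[2]-w[3]);yw=np.arctan2(x[1],x[0]);y=w[0]+w[3]-w[1]-w[2];print("yaw",np.degrees(yw),np.degrees(np.arctan2(-y[0],y[1])),"c",w.mean(0),"side c",(v[0]+v[1])/2)
cc=((w[0]+w[2])/2+(v[0]+v[1])/2)/2;R=np.array([[np.cos(yw),-np.sin(yw),0],[np.sin(yw),np.cos(yw),0],[0,0,1]])
cc[2]=0
h,e=tri([354.5,220.7],[351.9,179.4]);print("handle",h,e,"press",R.T@(h-cc))
# handle ends
for a,b in(([335.3,223.9],[332.4,186.5]),([373.7,217.5],[371.4,172.3])):
    h,e=tri(a,b);print(h,e,R.T@(h-cc))
for n,p in dict(mouth=[-.094,0,.06],crank=[-.02,-.164,.215],stop=[.006,0,.06],home=[-.068,0,.06]).items(): print(n,(cc+R@p).round(4))
```

```text
[[0.6636, 0.1536, 0.029], [0.6856, 0.0188, 0.029], [0.5037, -0.0115, 0.029], [0.4812, 0.1232, 0.029]] [0.185 0.137 0.184 0.137]
[[0.6626, 0.1505, 0.029], [0.5037, -0.0139, 0.029], [0.4811, 0.1207, 0.029]]
yaw 9.475484607747845 9.380915877967237 c [0.58350491 0.07102454 0.029     ] side c [0.58313671 0.06831831 0.029     ]
handle [ 0.59128742 -0.09452821  0.28950678] 0.00046135619137237504 press [-0.0192341  -0.1632745   0.28950678]
[ 0.58608636 -0.05609974  0.28595497] 0.004326368770716726 [-0.01803787 -0.12451411  0.28595497]
[ 0.59618256 -0.13287928  0.29373728] 0.0039675324479336305 [-0.0207193  -0.20190818  0.29373728]
mouth [0.4907 0.0542 0.06  ]
crank [ 0.5907 -0.0954  0.215 ]
stop [0.5893 0.0707 0.06  ]
home [0.5163 0.0585 0.06  ]
```

```bash
cat >> h.py <<'E'
from scipy.spatial.transform import Rotation as Rot
YAW=np.radians(9.43);CC=np.array([.5833,.0697,0.]);RP=Rot.from_euler('z',YAW).as_matrix()
def P(x,y,z): return CC+RP@np.array([x,y,z])      # press -> world (m)
def toP(w): return RP.T@(np.array(w)-CC)
def go(w):
    s=monitor.observe();R=Rot.from_euler('xyz',s["eef_rot"],degrees=True).as_matrix()
    d=R.T@(np.array(w)-s["ee_pos"])*1e3
    print("tool d mm",d.round(1),"|",round(np.linalg.norm(d),1),"pos",np.round(s["ee_pos"],4),"rot",np.round(s["eef_rot"],2),"f",np.round(s["ft_force"],1),"w",round(s["gripper_width"],4),"grip",round(s["grasp_force"],1),"t",s["clock"])
E
S='{"dp":[0,0,0],"spin":0.186,"hand":0.6}'
python3 -m inch '[{"dp":[0,0,0],"spin":0.186,"hand":0.6},{"dp":[0,0,0],"spin":0.186,"hand":0.6},{"dp":[0,0,0],"spin":0.186,"hand":0.6},{"dp":[0,0,0],"spin":0.186,"hand":0.6},{"dp":[0,0,0],"spin":0.186,"hand":0.6},{"dp":[0,0,0],"spin":0.186,"hand":0.6},{"dp":[0,0,0],"spin":0.186,"hand":0.6},{"dp":[0,0,0],"spin":0.186,"hand":0.6},{"dp":[0,0,0],"spin":0.186,"hand":0.6},{"dp":[0,0,0],"spin":0.186,"hand":0.6},{"dp":[0,0,0],"spin":0.186,"hand":0.6},{"dp":[0,0,0],"spin":0.186,"hand":0.6}]'
python3 -m inch '[{"dp":[0,0,0],"spin":0.186,"hand":0.6},{"dp":[0,0,0],"spin":0.186,"hand":0.6},{"dp":[0,0,0],"spin":0.186,"hand":0.6},{"dp":[0,0,0],"spin":0,"hand":0.6}]'
python3 -c "
from h import *
go([.43,.1,.231])"
```

```text
clock: 1.6
ee_pos: [0.3921, 0.4328, 0.2311]
eef_rot: [-171.5, 2.5, 43.1]
ft_force: [-0.4, -0.0, -0.5]
gripper_width: 0.0512
grasp_force: 0.0
clock: 2.1
ee_pos: [0.4663, 0.3085, 0.2311]
eef_rot: [-165.9, 8.4, 25.2]
ft_force: [0.2, 0.5, 0.1]
gripper_width: 0.051
grasp_force: 0.0
tool d mm [-120.4  172.3  -24.8] | 211.7 pos [0.4663 0.3085 0.2311] rot [-165.87    8.44   25.24] f [0.2 0.5 0.1] w 0.051 grip 0.0 t 2.1
```

```bash
python3 -m inch '[{"dp":[0,0,0],"spin":-0.186,"hand":0.6},{"dp":[0,0,0],"spin":-0.186,"hand":0.6}]'
python3 -c "
from h import *
print(np.round(monitor.observe()['joint_pos'],1))"
```

```text
clock: 2.35
ee_pos: [0.4642, 0.3124, 0.2318]
eef_rot: [-163.8, 2.6, 46.7]
ft_force: [-0.1, 0.1, 1.2]
gripper_width: 0.0512
grasp_force: 0.0
[ 25.6  20.4  -1.2  76.8  14.2 158.3]
```

Spinning the positive way drove the last joint into its limit, which tilted the tool. The spin has to go the other way. I'll work out which way the tool leans so I can undo it at the reach limit.

```bash
python3 -m inch '[{"dp":[0,0,-60],"spin":0,"hand":0.6},{"dp":[0,0,-60],"spin":0,"hand":0.6},{"dp":[0,0,-50],"spin":0,"hand":0.6}]'
cat >> h.py <<'E'
def tilt():
    s=monitor.observe();z=Rot.from_euler('xyz',s["eef_rot"],degrees=True).as_matrix()[:,2]
    print("tilt",round(np.degrees(np.arccos(-z[2])),2),"az",round(np.degrees(np.arctan2(z[1],z[0])),1),"j",np.round(s["joint_pos"],1),"r",np.hypot(*s["ee_pos"][:2]).round(4))
E
python3 -c "
from h import *
tilt();go([.62*np.cos(-.6),.62*np.sin(-.6),.41])"
```

```text
clock: 2.72
ee_pos: [0.5038, 0.2854, 0.3973]
eef_rot: [-163.8, 2.6, 46.4]
ft_force: [0.1, -0.3, -0.8]
gripper_width: 0.0512
grasp_force: 0.0
tilt 16.36 az 145.3 j [ 21.8  23.4  24.5 100.2  13.6 154.7] r 0.579
tool d mm [-454.7  428.8 -116. ] | 635.7 pos [0.5038 0.2854 0.3973] rot [-163.84    2.6    46.38] f [ 0.1 -0.3 -0.8] w 0.0512 grip 0.0 t 2.725
```

```bash
python3 -m inch '[{"dp":[-41.3,39,-10.5],"spin":0,"hand":0.6},{"dp":[-41.3,39,-10.5],"spin":0,"hand":0.6},{"dp":[-41.3,39,-10.5],"spin":0,"hand":0.6},{"dp":[-41.3,39,-10.5],"spin":0,"hand":0.6},{"dp":[-41.3,39,-10.5],"spin":0,"hand":0.6},{"dp":[-41.3,39,-10.5],"spin":0,"hand":0.6},{"dp":[-41.3,39,-10.5],"spin":0,"hand":0.6},{"dp":[-41.3,39,-10.5],"spin":0,"hand":0.6},{"dp":[-41.3,39,-10.5],"spin":0,"hand":0.6},{"dp":[-41.3,39,-10.5],"spin":0,"hand":0.6},{"dp":[-41.3,39,-10.5],"spin":0,"hand":0.6}]'
python3 -c "
from h import *
a=-np.radians(34.7)
tilt();go([.72*np.cos(a),.72*np.sin(a),.41])"
```

```text
clock: 4.1
ee_pos: [0.5116, -0.3512, 0.4079]
eef_rot: [-163.9, 2.7, 46.4]
ft_force: [0.9, 0.3, 1.0]
gripper_width: 0.051
grasp_force: 0.0
tilt 16.35 az 145.5 j [-34.5  40.5  53.5 119.3   0.   99.5] r 0.6205
tool d mm [ 12.9  94.  -30.1] | 99.5 pos [ 0.5116 -0.3512  0.4079] rot [-163.86    2.65   46.37] f [0.9 0.3 1. ] w 0.051 grip 0.0 t 4.1
```

```bash
python3 -m inch '[{"dp":[-1.5,-11,-38],"spin":0,"hand":0.6},{"dp":[-1.5,-11,-38],"spin":0,"hand":0.6},{"dp":[-1.5,-11,-38],"spin":0,"hand":0.6}]'
python3 -c "
from h import *
tilt();go([.5116,-.3512,.6])"
```

```text
clock: 4.47
ee_pos: [0.4831, -0.3289, 0.4808]
eef_rot: [-167.0, 2.1, 46.2]
ft_force: [0.7, 0.2, 0.4]
gripper_width: 0.0512
grasp_force: 0.0
tilt 13.17 az 145.4 j [-3.430e+01  3.560e+01  5.600e+01  1.236e+02  1.000e-01  9.970e+01] r 0.5844
tool d mm [  -0.8    8.3 -124.3] | 124.6 pos [ 0.4831 -0.3289  0.4808] rot [-167.01    2.14   46.21] f [0.7 0.2 0.4] w 0.0512 grip 0.0 t 4.475
```

```bash
python3 -m inch '[{"dp":[0,-8,-39],"spin":0,"hand":0.6},{"dp":[0,-8,-39],"spin":0,"hand":0.6},{"dp":[0,-8,-39],"spin":0,"hand":0.6}]'
python3 -c "
from h import *
tilt();go([.4831,-.3289,.7])"
```

```text
clock: 4.85
ee_pos: [0.4546, -0.3045, 0.5359]
eef_rot: [-171.2, 1.4, 46.1]
ft_force: [-0.5, 0.6, 0.7]
gripper_width: 0.0512
grasp_force: 0.0
tilt 8.88 az 145.1 j [-33.9  28.7  53.3 123.6   0.2 100.1] r 0.5471
tool d mm [  -1.9   12.  -167.9] | 168.4 pos [ 0.4546 -0.3045  0.5359] rot [-171.23    1.4    46.1 ] f [-0.5  0.6  0.7] w 0.0512 grip 0.0 t 4.85
```

```bash
python3 -m inch '[{"dp":[0,-5,-39],"spin":0,"hand":0.6},{"dp":[0,-5,-39],"spin":0,"hand":0.6},{"dp":[0,-4,-39],"spin":0,"hand":0.6},{"dp":[0,-3,-39],"spin":0,"hand":0.6},{"dp":[0,-2,-39],"spin":0,"hand":0.6}]'
python3 -c "
from h import *
tilt();go([.4831,-.3289,.7])"
```

```text
clock: 5.48
ee_pos: [0.4151, -0.2759, 0.6096]
eef_rot: [-178.6, 0.1, 45.9]
ft_force: [-0.4, 0.1, -0.6]
gripper_width: 0.051
grasp_force: 0.0
tilt 1.36 az 138.8 j [-33.7  19.9  52.1 123.6   0.2 100.4] r 0.4984
tool d mm [  9.2  83.5 -92.4] | 125.0 pos [ 0.4151 -0.2759  0.6096] rot [-1.7864e+02  7.0000e-02  4.5860e+01] f [-0.4  0.1 -0.6] w 0.051 grip 0.0 t 5.475
```

```bash
python3 -m inch '[{"dp":[0,0,-34],"spin":0,"hand":0.6},{"dp":[0,0,10],"spin":0,"hand":0.6}]'
python3 -c "
from h import *
tilt();go([.4332,-.2985,.12])"
```

```text
clock: 5.72
ee_pos: [0.4096, -0.2724, 0.612]
eef_rot: [179.9, -0.2, 45.9]
ft_force: [-0.4, 0.3, 0.3]
gripper_width: 0.051
grasp_force: 0.0
tilt 0.25 az 11.2 j [-33.7  17.1  48.4 121.1   0.2 100.4] r 0.4919
tool d mm [ -4.1  33.9 492. ] | 493.2 pos [ 0.4096 -0.2724  0.612 ] rot [179.86  -0.2   45.86] f [-0.4  0.3  0.3] w 0.051 grip 0.0 t 5.725
```

```bash
python3 -m inch '[{"dp":[0,0,40],"spin":-0.187,"hand":0.6},{"dp":[0,0,40],"spin":-0.187,"hand":0.6},{"dp":[0,0,40],"spin":-0.187,"hand":0.6},{"dp":[0,0,40],"spin":-0.187,"hand":0.6},{"dp":[0,0,40],"spin":-0.187,"hand":0.6},{"dp":[0,0,40],"spin":-0.187,"hand":0.6},{"dp":[0,0,40],"spin":-0.187,"hand":0.6},{"dp":[0,0,40],"spin":-0.187,"hand":0.6},{"dp":[0,0,40],"spin":-0.187,"hand":0.6},{"dp":[0,0,40],"spin":-0.187,"hand":0.6},{"dp":[0,0,40],"spin":-0.187,"hand":0.6},{"dp":[0,0,40],"spin":-0.187,"hand":0.6}]'
python3 -c "
from h import *
tilt();go([.4332,-.2985,.03])"
```

```text
clock: 7.22
ee_pos: [0.4102, -0.271, 0.1288]
eef_rot: [179.8, 0.0, 174.8]
ft_force: [0.5, -0.6, -0.3]
gripper_width: 0.0513
grasp_force: 0.0
tilt 0.19 az 79.1 j [-33.6  10.4 -26.5  53.2   0.2 -28.4] r 0.4916
tool d mm [-25.4 -25.6  98.7] | 105.1 pos [ 0.4102 -0.271   0.1288] rot [1.7981e+02 2.0000e-02 1.7478e+02] f [ 0.5 -0.6 -0.3] w 0.0513 grip 0.0 t 7.225
```

```bash
python3 -m inch '[{"dp":[-12.7,-12.8,49],"spin":0,"hand":0.6},{"dp":[-12.7,-12.8,49],"spin":0,"hand":0.6},{"dp":[0,0,12],"spin":0,"hand":0.6},{"dp":[0,0,10],"spin":0,"hand":0.55},{"dp":[0,0,4],"spin":0,"hand":0.55}]'
python3 -c "
from h import *
go([.4332,-.2985,.0])
cv2.imwrite('pics/c3.png',cv2.resize(vision.camera('top')[220:340,370:500,::-1],None,fx=4.5,fy=4.5))"
```

```text
clock: 7.85
ee_pos: [0.4334, -0.2985, 0.0066]
eef_rot: [179.8, 0.0, 174.4]
ft_force: [0.2, -0.1, 0.0]
gripper_width: 0.0467
grasp_force: 0.0
tool d mm [ 0.2 -0.1  6.6] | 6.6 pos [ 0.4334 -0.2985  0.0066] rot [1.7982e+02 5.0000e-02 1.7445e+02] f [ 0.2 -0.1  0. ] w 0.0467 grip 0.0 t 7.85
```

View pics/c3.png

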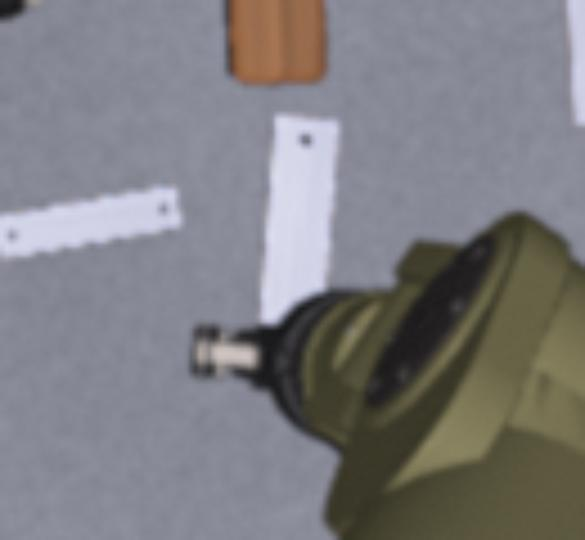

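The gripper sits over the near half of the plate; the brush is clear beyond its far end at crop (307,120). I'll feel down to the bench.

```bash
python3 -m inch '[{"dp":[0,0,2.5],"spin":0,"hand":0.55},{"dp":[0,0,2],"spin":0,"hand":0.55},{"dp":[0,0,1],"spin":0,"hand":0.55}]'; python3 -m inch '[{"dp":[0,0,1.5],"spin":0,"hand":0.55},{"dp":[0,0,0],"spin":0,"hand":0.55}]'
```

```text
clock: 8.28
ee_pos: [0.4332, -0.2985, 0.0005]
eef_rot: [179.8, 0.0, 174.4]
ft_force: [0.1, 0.4, -0.0]
gripper_width: 0.0468
grasp_force: 0.0
clock: 8.52
ee_pos: [0.433, -0.2984, -0.0013]
eef_rot: [179.8, -0.0, 174.4]
ft_force: [0.6, 0.4, -0.2]
gripper_width: 0.0473
grasp_force: 0.0
```

```bash
python3 -m inch '[{"dp":[0,0,1],"spin":0,"hand":0.45},{"dp":[0,0,0],"spin":0,"hand":0.2},{"dp":[0,0,0],"spin":0,"hand":0.2},{"dp":[0,0,0],"spin":0,"hand":0.2},{"dp":[0,0,0],"spin":0,"hand":0.2}]'
```

```text
clock: 9.15
ee_pos: [0.4338, -0.2999, -0.0004]
eef_rot: [180.0, 0.1, 174.4]
ft_force: [-4.2, 0.2, 14.8]
gripper_width: 0.0318
grasp_force: 62.3
```

```bash
python3 -m inch '[{"dp":[0,0,-30],"spin":0,"hand":0.2},{"dp":[0,0,-35],"spin":0,"hand":0.2},{"dp":[0,0,-25],"spin":0,"hand":0.2}]'
python3 -c "
from h import *
tilt();go([.40,-.27,.09]);go(P(-.2092,0,.09))"
```

```text
clock: 9.52
ee_pos: [0.4333, -0.2989, 0.0891]
eef_rot: [179.8, 0.0, 174.4]
ft_force: [0.4, -0.5, -0.8]
gripper_width: 0.032
grasp_force: 60.1
tilt 0.18 az 76.9 j [-34.7  16.1 -24.9  49.1   0.2 -29.1] r 0.5264
tool d mm [35.9 25.6 -0.8] | 44.1 pos [ 0.4333 -0.2989  0.0891] rot [1.7982e+02 2.0000e-02 1.7443e+02] f [ 0.4 -0.5 -0.8] w 0.032 grip 60.1 t 9.525
tool d mm [8.850e+01 3.273e+02 1.000e-01] | 339.1 pos [ 0.4333 -0.2989  0.0891] rot [1.7982e+02 2.0000e-02 1.7443e+02] f [ 0.4 -0.5 -0.8] w 0.032 grip 60.1 t 9.525
```

```bash
python3 -m inch '[{"dp":[12,50,0],"spin":0,"hand":0.2},{"dp":[12,50,0],"spin":0,"hand":0.2},{"dp":[12,50,0],"spin":0,"hand":0.2},{"dp":[12,50,0],"spin":0,"hand":0.2},{"dp":[12,50,0],"spin":0,"hand":0.2},{"dp":[12,50,0],"spin":0,"hand":0.2},{"dp":[0,0,0],"spin":-0.131,"hand":0.2},{"dp":[0,0,0],"spin":-0.131,"hand":0.2},{"dp":[0,0,0],"spin":0,"hand":0.2}]'
python3 -c "
from h import *
tilt();go(P(-.2092,0,.078));print(YAW*57.3)"
```

```text
clock: 10.65
ee_pos: [0.3903, 0.007, 0.0888]
eef_rot: [179.8, 0.0, -170.6]
ft_force: [0.4, 0.1, -1.1]
gripper_width: 0.0319
grasp_force: 60.2
tilt 0.21 az 91.0 j [  0.9   2.3 -41.8  45.9   0.2  -8.5] r 0.3903
tool d mm [ 8.5 30.1 10.9] | 33.2 pos [0.3903 0.007  0.0888] rot [ 1.798e+02  3.000e-02 -1.706e+02] f [ 0.4  0.1 -1.1] w 0.0319 grip 60.2 t 10.65
9.43069462693364
```

```bash
python3 -m inch '[{"dp":[8,30,0],"spin":0,"hand":0.2},{"dp":[0,0,8],"spin":0,"hand":0.2},{"dp":[0,0,0],"spin":0,"hand":0.2}]'
python3 -c "
from h import *
go(P(-.2092,0,.0607))
a=vision.camera('top')[235:315,240:340,::-1];b=vision.camera('side')[230:330,240:340,::-1]
cv2.imwrite('pics/c4.png',np.hstack([cv2.resize(a,(500,400),interpolation=2),cv2.resize(b,(300,300),interpolation=2)[:0] if 0 else cv2.copyMakeBorder(cv2.resize(b,(300,300),interpolation=2),0,100,0,0,0)]))"
```

```text
clock: 11.02
ee_pos: [0.3772, 0.0348, 0.0804]
eef_rot: [179.8, -0.0, -170.6]
ft_force: [0.2, 0.7, -1.1]
gripper_width: 0.032
grasp_force: 60.3
tool d mm [ 0.2  0.6 19.7] | 19.7 pos [0.3772 0.0348 0.0804] rot [ 1.7981e+02 -2.0000e-02 -1.7063e+02] f [ 0.2  0.7 -1.1] w 0.032 grip 60.3 t 11.025
```

View pics/c4.png

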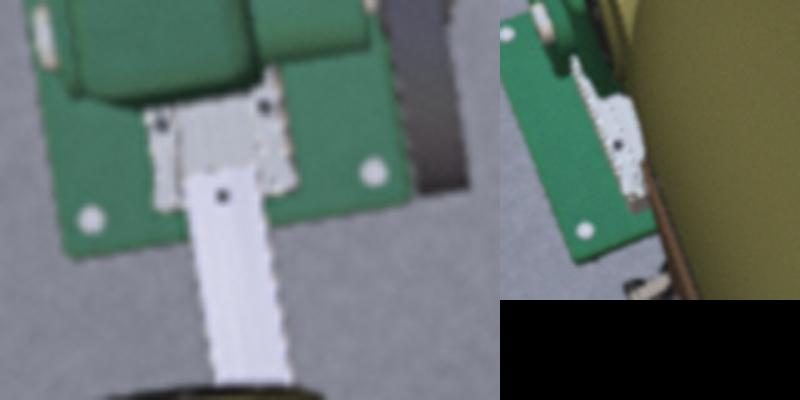

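```bash
python3 -c "
from h import *
C=np.array([.5835,.0710,0])
for c,z in (((223,195),.086),((250,380),.086),((213.5,115),.070)):
    p=onz('top',(240+c[0]/5-.4,235+c[1]/5-.4),z);print((RP.T@(p-C)*1e3).round(1))"
```

```text
[-92.4  -0.3  86. ]
[-176.8    0.8   86. ]
[-55.   -0.6  70. ]
```

The plate's front end is in the flared mouth at crop (224,170) and centred within 1 mm. Lowering it.

```bash
python3 -m inch '[{"dp":[0,0,8],"spin":0,"hand":0.2},{"dp":[0,0,7],"spin":0,"hand":0.2},{"dp":[0,0,2],"spin":0,"hand":0.2},{"dp":[0,0,0],"spin":0,"hand":0.2}]';python3 -m inch '[{"dp":[0,0,1],"spin":0,"hand":0.2},{"dp":[0,0,1],"spin":0,"hand":0.2}]'
```

```text
clock: 11.62
ee_pos: [0.3774, 0.0351, 0.0637]
eef_rot: [179.8, 0.0, -170.6]
ft_force: [-0.9, -0.3, -1.0]
gripper_width: 0.0315
grasp_force: 60.3
clock: 11.88
ee_pos: [0.3778, 0.0353, 0.0621]
eef_rot: [179.8, 0.1, -170.5]
ft_force: [0.2, 0.2, -1.9]
gripper_width: 0.0319
grasp_force: 60.3
```

```bash
python3 -m inch '[{"dp":[-6,0,0.5],"spin":0,"hand":0.2},{"dp":[-6,0,0.5],"spin":0,"hand":0.2},{"dp":[-6,0,0],"spin":0,"hand":0.2}]';python3 -m inch '[{"dp":[-8,0,0],"spin":0,"hand":0.2},{"dp":[-8,0,0],"spin":0,"hand":0.2},{"dp":[-8,0,0],"spin":0,"hand":0.2}]'; python3 -c "
from h import *
go(P(-.121,0,.061))"
```

```text
clock: 12.25
ee_pos: [0.3961, 0.0383, 0.061]
eef_rot: [179.8, 0.1, -170.6]
ft_force: [-0.1, -0.6, -0.7]
gripper_width: 0.0315
grasp_force: 60.3
clock: 12.62
ee_pos: [0.4198, 0.0422, 0.061]
eef_rot: [179.8, 0.0, -170.6]
ft_force: [-0.4, -0.3, -0.5]
gripper_width: 0.0317
grasp_force: 60.3
tool d mm [-44.8   0.3   0. ] | 44.8 pos [0.4198 0.0422 0.061 ] rot [ 1.7980e+02  4.0000e-02 -1.7055e+02] f [-0.4 -0.3 -0.5] w 0.0317 grip 60.3 t 12.625
```

Smooth so far. Going on, then feeling for the stop.

```bash
python3 -m inch '[{"dp":[-8,0,0],"spin":0,"hand":0.2},{"dp":[-8,0,0],"spin":0,"hand":0.2},{"dp":[-8,0,0],"spin":0,"hand":0.2},{"dp":[-6,0,0],"spin":0,"hand":0.2},{"dp":[0,0,0.4],"spin":0,"hand":0.2}]';python3 -m inch '[{"dp":[-3,0,0],"spin":0,"hand":0.2},{"dp":[-3,0,0],"spin":0,"hand":0.2},{"dp":[-2,0,0],"spin":0,"hand":0.2}]'; python3 -c "
from h import *
go(P(-.121,0,.061))"
```

```text
clock: 13.25
ee_pos: [0.4492, 0.0471, 0.0607]
eef_rot: [179.8, 0.1, -170.6]
ft_force: [0.2, 1.2, -1.2]
gripper_width: 0.0314
grasp_force: 60.3
clock: 13.62
ee_pos: [0.4567, 0.0484, 0.0607]
eef_rot: [179.8, 0.0, -170.6]
ft_force: [0.4, -0.5, -2.4]
gripper_width: 0.0318
grasp_force: 60.3
tool d mm [-7.3  0.3 -0.3] | 7.4 pos [0.4567 0.0484 0.0607] rot [ 1.7979e+02  5.0000e-02 -1.7055e+02] f [ 0.4 -0.5 -2.4] w 0.0318 grip 60.3 t 13.625
```

```bash
python3 -m inch '[{"dp":[-2,0,0],"spin":0,"hand":0.2},{"dp":[-2,0,0],"spin":0,"hand":0.2}]'|egrep "pos|force: \["; python3 -m inch '[{"dp":[-1,0,0],"spin":0,"hand":0.2}]'|egrep "pos|force: \["
```

```text
ee_pos: [0.4606, 0.049, 0.0606]
ft_force: [0.2, 0.4, -1.6]
ee_pos: [0.4617, 0.0492, 0.0606]
ft_force: [0.1, 0.2, -0.8]
```

```bash
python3 -m inch '[{"dp":[-1,0,0],"spin":0,"hand":0.2}]'|egrep "pos|force: \["; python3 -m inch '[{"dp":[-0.6,0,0],"spin":0,"hand":0.2}]'|egrep "pos|force: \["
```

```text
ee_pos: [0.4625, 0.0493, 0.0606]
ft_force: [0.3, 0.6, -1.4]
ee_pos: [0.4631, 0.0494, 0.0606]
ft_force: [0.6, -0.5, -2.2]
```

```bash
python3 -m inch '[{"dp":[-0.7,0,0],"spin":0,"hand":0.2}]'|egrep "pos|force: \["; python3 -m inch '[{"dp":[-0.7,0,0],"spin":0,"hand":0.2}]'|egrep "pos|force: \["
```

```text
ee_pos: [0.4638, 0.0495, 0.0606]
ft_force: [-0.2, 0.2, -0.6]
ee_pos: [0.4645, 0.0497, 0.0606]
ft_force: [-0.1, 0.2, -0.7]
```

```bash
python3 -m inch '[{"dp":[-0.7,0,0],"spin":0,"hand":0.2}]'|egrep "pos|force: \["; python3 -m inch '[{"dp":[-0.7,0,0],"spin":0,"hand":0.2}]'|egrep "pos|force: \["
```

```text
ee_pos: [0.4652, 0.0498, 0.0606]
ft_force: [-0.7, -0.8, -1.1]
ee_pos: [0.4659, 0.0499, 0.0607]
ft_force: [-0.7, 0.6, -2.2]
```

```bash
python3 -m inch '[{"dp":[-0.7,0,0],"spin":0,"hand":0.2}]'|egrep "pos|force: \["; python3 -m inch '[{"dp":[-0.7,0,0],"spin":0,"hand":0.2}]'|egrep "pos|force: \["
```

```text
ee_pos: [0.4666, 0.05, 0.0606]
ft_force: [-0.0, -0.2, -1.2]
ee_pos: [0.4673, 0.0501, 0.0606]
ft_force: [0.9, -0.1, -1.3]
```

```bash
python3 -m inch '[{"dp":[-0.7,0,0],"spin":0,"hand":0.2}]'|egrep "pos|force: \["; python3 -m inch '[{"dp":[-0.7,0,0],"spin":0,"hand":0.2}]'|egrep "pos|force: \["
```

```text
ee_pos: [0.468, 0.0502, 0.0606]
ft_force: [-0.5, -1.1, -1.0]
ee_pos: [0.4687, 0.0504, 0.0606]
ft_force: [-0.4, -0.5, -0.9]
```

```bash
python3 -m inch '[{"dp":[-0.8,0,0],"spin":0,"hand":0.2}]'|egrep "pos|force: \["; python3 -m inch '[{"dp":[-0.8,0,0],"spin":0,"hand":0.2}]'|egrep "pos|force: \["
```

```text
ee_pos: [0.4694, 0.0505, 0.0606]
ft_force: [-1.5, -0.5, -0.1]
ee_pos: [0.4702, 0.0506, 0.0606]
ft_force: [-1.0, 0.1, -1.0]
```

```bash
python3 -m inch '[{"dp":[-0.8,0,0],"spin":0,"hand":0.2}]'|egrep "pos|force: \["; python3 -m inch '[{"dp":[-0.8,0,0],"spin":0,"hand":0.2}]'|egrep "pos|force: \["; python3 -c "
from h import *
cv2.imwrite('pics/t5.png',vision.camera('top')[:,:,::-1])
a=cv2.imread('pics/top0.png').astype(int);b=cv2.imread('pics/t5.png').astype(int)
# base shift check by phase correlation on back part of press
f=lambda i:cv2.cvtColor(i[180:250,240:330].astype(np.uint8),6).astype(np.float32)
print(cv2.phaseCorrelate(f(a),f(b)))"
```

```text
ee_pos: [0.471, 0.0507, 0.0606]
ft_force: [0.8, -0.2, -0.5]
ee_pos: [0.4718, 0.0509, 0.0606]
ft_force: [-0.2, -0.8, -1.2]
((0.025141393237909426, -0.002446220562760004), 0.9878244435345686)
```

```bash
python3 -c "
from h import *
print((RP.T@(onz('top',(230+199/3.6-.4,165+396/3.6-.4),.06)-np.array([.5835,.071,0]))*1e3).round(1))
s=monitor.observe();print((toP(s['ee_pos'])*1e3).round(1))
a=cv2.imread('pics/t5.png')[235:325,240:340];b=vision.camera('side')[230:330,240:340,::-1]
cv2.imwrite('pics/c5.png',np.hstack([cv2.resize(a,(500,450),interpolation=2),cv2.copyMakeBorder(cv2.resize(b,(300,300),interpolation=2),0,150,0,0,0)]))"
```

```text
[-94.4   0.5  60. ]
[-112.9   -0.3   60.7]
```

View pics/c5.png

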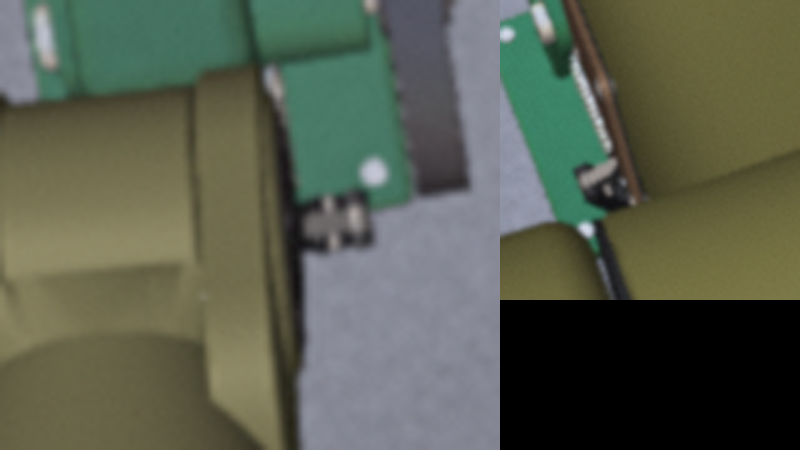

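The arm hides the plate, the press has not shifted, and nothing has resisted yet. By my reckoning the end should be past the stop, so I'll let go, back off along the plate and look.

```bash
python3 -m inch '[{"dp":[0,0,0],"spin":0,"hand":0.65},{"dp":[0,0,0],"spin":0,"hand":0.65},{"dp":[0,0,0],"spin":0,"hand":0.65},{"dp":[15,0,0],"spin":0,"hand":0.65},{"dp":[37,0,0],"spin":0,"hand":0.65},{"dp":[37,0,0],"spin":0,"hand":0.65},{"dp":[0,0,0],"spin":0,"hand":0.65}]'
python3 -c "
from h import *
go(P(-.209,0,.06))
a=vision.camera('top')[235:325,240:340,::-1];b=vision.camera('side')[230:330,240:340,::-1]
cv2.imwrite('pics/c6.png',np.hstack([cv2.resize(a,(500,450),interpolation=2),cv2.copyMakeBorder(cv2.resize(b,(300,300),interpolation=2),0,150,0,0,0)]))"
```

```text
clock: 16.73
ee_pos: [0.3795, 0.0357, 0.0599]
eef_rot: [179.8, -0.2, -170.6]
ft_force: [0.1, -0.2, -0.4]
gripper_width: 0.0559
grasp_force: 0.0
tool d mm [ 2.4  0.2 -0.1] | 2.4 pos [0.3795 0.0357 0.0599] rot [ 1.7978e+02 -1.6000e-01 -1.7057e+02] f [ 0.1 -0.2 -0.4] w 0.0559 grip 0.0 t 16.725
```

View pics/c6.png

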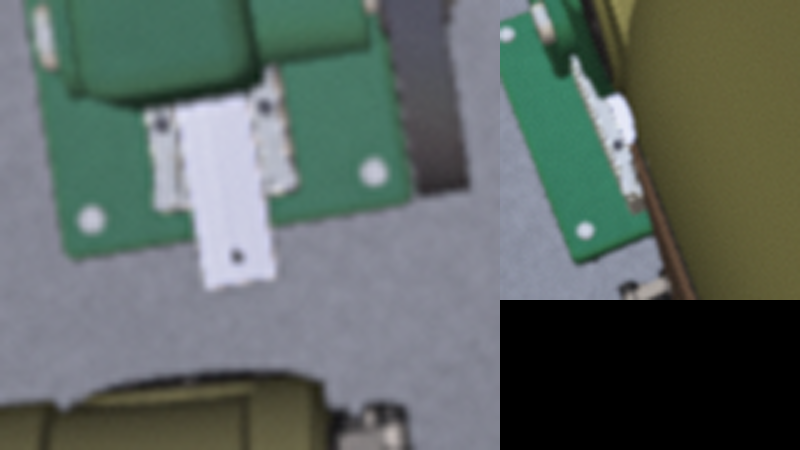

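```bash
python3 -c "
from h import *
for c in((240,282),(237,257)):
  print((RP.T@(onz('top',(240+c[0]/5-.4,235+c[1]/5-.4),.066)-np.array([.5835,.071,0]))*1e3).round(1))"
```

```text
[-132.7   -0.2   66. ]
[-121.2   -0.6   66. ]
```

The plate lies straight between the guides with its outer end at crop (240,282), which is press x = -133 mm, and it hasn't met resistance. So the stop's face is farther back than +6, within its +6 to +18 range. I'll push the end gently with shut fingers until I feel the stop.

```bash
python3 -m inch '[{"dp":[0,0,2],"spin":0,"hand":0},{"dp":[0,0,2],"spin":0,"hand":0},{"dp":[0,0,0],"spin":0,"hand":0},{"dp":[0,0,0],"spin":0,"hand":0},{"dp":[-18,0,0],"spin":0,"hand":0},{"dp":[-18,0,0],"spin":0,"hand":0},{"dp":[-12,0,0],"spin":0,"hand":0},{"dp":[-3,0,0],"spin":0,"hand":0},{"dp":[0,0,0],"spin":0,"hand":0}]'
python3 -m inch '[{"dp":[-2,0,0],"spin":0,"hand":0},{"dp":[-2,0,0],"spin":0,"hand":0}]'|egrep "pos|force: \["
python3 -m inch '[{"dp":[-2,0,0],"spin":0,"hand":0},{"dp":[-1,0,0],"spin":0,"hand":0}]'|egrep "pos|force: \["
```

```text
clock: 17.95
ee_pos: [0.434, 0.0446, 0.0564]
eef_rot: [179.8, -0.0, -170.5]
ft_force: [-0.0, 0.6, -0.0]
gripper_width: 0.0001
grasp_force: 0.0
ee_pos: [0.438, 0.0453, 0.0566]
ft_force: [-0.8, 0.9, -0.1]
ee_pos: [0.4414, 0.0458, 0.0567]
ft_force: [0.2, 0.0, -0.6]
```

```bash
python3 -m inch '[{"dp":[-1,0,0],"spin":0,"hand":0}]'|egrep "pos|force: \["
python3 -m inch '[{"dp":[-1,0,0],"spin":0,"hand":0}]'|egrep "pos|force: \["
```

```text
ee_pos: [0.4419, 0.0459, 0.0566]
ft_force: [-0.9, -0.3, 1.0]
ee_pos: [0.4429, 0.0461, 0.0566]
ft_force: [-0.1, 0.6, 1.2]
```

```bash
python3 -m inch '[{"dp":[-1,0,0],"spin":0,"hand":0}]'|egrep "pos|force: \["
python3 -m inch '[{"dp":[-1,0,0],"spin":0,"hand":0}]'|egrep "pos|force: \["
```

```text
ee_pos: [0.4434, 0.0462, 0.0565]
ft_force: [-3.9, -1.2, 3.2]
ee_pos: [0.4434, 0.0462, 0.0562]
ft_force: [-6.5, -1.2, 5.6]
```

```bash
python3 -m inch '[{"dp":[-0.8,0,0],"spin":0,"hand":0}]'|egrep "pos|force: \["
python3 -m inch '[{"dp":[-0.8,0,0],"spin":0,"hand":0}]'|egrep "pos|force: \["
```

```text
ee_pos: [0.4434, 0.0463, 0.0561]
ft_force: [-8.8, -1.1, 5.4]
ee_pos: [0.4435, 0.0463, 0.0559]
ft_force: [-10.6, -1.4, 7.4]
```

The plate is firmly home at about 11 N, and the press did not give. Backing off and rising, spinning the tool for the handle on the way.

```bash
python3 -m inch '[{"dp":[5,0,0],"spin":0,"hand":0},{"dp":[30,0,0],"spin":0,"hand":0.3},{"dp":[10,0,-30],"spin":0,"hand":0.6},{"dp":[0,0,-34],"spin":0.1745,"hand":0.6},{"dp":[0,0,-34],"spin":0.1745,"hand":0.6},{"dp":[0,0,-34],"spin":0.1745,"hand":0.6},{"dp":[0,0,-34],"spin":0.1745,"hand":0.6},{"dp":[0,0,-34],"spin":0.1745,"hand":0.6},{"dp":[0,0,-34],"spin":0.1745,"hand":0.6},{"dp":[0,0,-34],"spin":0.1745,"hand":0.6},{"dp":[0,0,-34],"spin":0.1745,"hand":0.6},{"dp":[0,0,-34],"spin":0.1745,"hand":0.6}]'
python3 -c "
from h import *
cv2.imwrite('pics/t7.png',vision.camera('top')[:,:,::-1]);cv2.imwrite('pics/s7.png',vision.camera('side')[:,:,::-1])
tilt();go(P(-.02,-.170,.37))
t=cv2.imread('pics/t7.png');s=cv2.imread('pics/s7.png');a=cv2.imread('pics/top0.png')
f=lambda i:cv2.cvtColor(i[180:250,240:330],6).astype(np.float32)
print(cv2.phaseCorrelate(f(a),f(t)))
h=cv2.cvtColor(t,cv2.COLOR_BGR2HSV)[255:320,270:300];print(((h[...,2]>190)&(h[...,1]<60)).sum(1))"
```

```text
clock: 20.7
ee_pos: [0.4028, 0.0382, 0.394]
eef_rot: [179.8, -0.2, 99.1]
ft_force: [0.8, -0.5, -0.6]
gripper_width: 0.0508
grasp_force: 0.0
tilt 0.48 az 30.9 j [ 5.2 -4.5 -7.  87.1  0.2 85.9] r 0.4061
tool d mm [-168.2  161.8   26.9] | 234.9 pos [0.4043 0.0383 0.3962] rot [179.55  -0.18  99.34] f [ 0.3 -0.1 -0.2] w 0.0508 grip 0.0 t 20.8
((-0.0037519637359650915, 0.008611784129485045), 0.991148888328929)
[ 7 14 16 16 19 18 20 24 23 23 24 21 21 22 23 20 21 21 18 19 19 15 14 14
 14 15 15 14 14 12 11 13 15 15 14  9  3  0  0  0  0  0  0  0  0  0  0  0
  0  0  0  0  0  0  0  0  0  0  0  0  0  0  0  0  0]
```

```bash
python3 -m inch '[{"dp":[-33.6,32.4,3],"spin":0,"hand":0.6},{"dp":[-33.6,32.4,3],"spin":0,"hand":0.6},{"dp":[-33.6,32.4,3],"spin":0,"hand":0.6},{"dp":[-33.6,32.4,3],"spin":0,"hand":0.6},{"dp":[-33.6,32.4,3],"spin":0,"hand":0.6},{"dp":[0,0,0],"spin":0,"hand":0.6}]'
python3 -c "
from h import *
tilt();go(P(-.02,-.170,.272))"
```

```text
clock: 21.55
ee_pos: [0.5914, -0.1027, 0.3739]
eef_rot: [-179.9, -0.2, 99.4]
ft_force: [-0.4, 0.2, -0.6]
gripper_width: 0.0513
grasp_force: 0.0
tilt 0.26 az 124.3 j [-10.   17.7  15.3  87.8   0.2  70.6] r 0.6003
tool d mm [  1.    0.4 101.9] | 101.9 pos [ 0.5914 -0.1027  0.3739] rot [-179.89   -0.24   99.42] f [-0.4  0.2 -0.6] w 0.0513 grip 0.0 t 21.55
```

Straight above the handle. Going down and gripping in steps.

```bash
python3 -m inch '[{"dp":[0,0,30],"spin":0,"hand":0.6},{"dp":[0,0,30],"spin":0,"hand":0.6},{"dp":[0,0,20],"spin":0,"hand":0.6},{"dp":[0,0,14],"spin":0,"hand":0.6},{"dp":[0,0,8],"spin":0,"hand":0.6},{"dp":[0,0,0],"spin":0,"hand":0.6}]'
python3 -m inch '[{"dp":[0,0,0],"spin":0,"hand":0.36},{"dp":[0,0,0],"spin":0,"hand":0.32},{"dp":[0,0,0],"spin":0,"hand":0.3},{"dp":[0,0,0],"spin":0,"hand":0.29}]'
```

```text
clock: 22.3
ee_pos: [0.5895, -0.1004, 0.275]
eef_rot: [180.0, -0.2, 99.5]
ft_force: [-0.3, -0.0, 0.6]
gripper_width: 0.051
grasp_force: 0.0
clock: 22.8
ee_pos: [0.5907, -0.1005, 0.2756]
eef_rot: [179.8, -0.2, 99.5]
ft_force: [3.1, 0.3, -0.6]
gripper_width: 0.025
grasp_force: 1.8
```

```bash
python3 -m inch '[{"dp":[0,1.5,3],"spin":0,"hand":0.3},{"dp":[0,0,0],"spin":0,"hand":0.2},{"dp":[0,0,0],"spin":0,"hand":0.2},{"dp":[0,0,0],"spin":0,"hand":0.2}]'; python3 -c "
from h import *
s=monitor.observe();print((toP(s['ee_pos'])*1e3).round(1),s['ft_force'],s['torque'])"
```

```text
clock: 23.3
ee_pos: [0.5911, -0.1003, 0.2719]
eef_rot: [180.0, -0.2, 99.5]
ft_force: [1.7, -0.2, -0.9]
gripper_width: 0.0214
grasp_force: 58.6
[ -20.2 -169.   271.9] [ 1.69928491 -0.18556889 -0.89982167] [-0.12503614 -0.32655925  0.05582139]
```

```bash
cat >> h.py <<'E'
def circ(r,a,b,n):
    t=np.radians(np.linspace(a,b,n+1))
    print([f"{x:.1f},{z:.1f}" for x,z in zip(np.diff(r*np.sin(t)),-np.diff(r*np.cos(t)))])
def st(r):
    s=monitor.observe();p=toP(s['ee_pos'])*1e3;f=RP.T@np.array(s['ft_force']);x,z=p[0]+20.2,p[2]-271.9+r
    th=np.arctan2(x,z);rad=np.array([np.sin(th),np.cos(th)]);tan=np.array([np.cos(th),-np.sin(th)]);g=f[[0,2]]
    print("theta",np.degrees(th).round(1),"rad",np.hypot(x,z).round(2),"y",p[1].round(1),"f_rad",(g@rad).round(1),"f_tan",(g@tan).round(1),"fy",f[1].round(1),"w",round(s["gripper_width"],4),"t",s["clock"])
E
python3 -c "
from h import *
circ(74.5,0,90,12);circ(74.5,90,180,12)"
python3 -m inch '[{"dp":[0,9.7,0.6],"spin":0,"hand":0.2},{"dp":[0,9.6,1.9],"spin":0,"hand":0.2},{"dp":[0,9.2,3.1],"spin":0,"hand":0.2}]' >/dev/null; python3 -c "
from h import *
st(74.5)"
```

```text
['9.7,0.6', '9.6,1.9', '9.2,3.1', '8.7,4.3', '8.1,5.4', '7.3,6.4', '6.4,7.3', '5.4,8.1', '4.3,8.7', '3.1,9.2', '1.9,9.6', '0.6,9.7']
['-0.6,9.7', '-1.9,9.6', '-3.1,9.2', '-4.3,8.7', '-5.4,8.1', '-6.4,7.3', '-7.3,6.4', '-8.1,5.4', '-8.7,4.3', '-9.2,3.1', '-9.6,1.9', '-9.7,0.6']
theta 22.8 rad 74.86 y -168.9 f_rad -0.6 f_tan -3.8 fy 0.4 w 0.0213 t 23.675
```

```bash
python3 -m inch '[{"dp":[0,8.7,4.3],"spin":0,"hand":0.2},{"dp":[0,8.1,5.4],"spin":0,"hand":0.2},{"dp":[0,7.3,6.4],"spin":0,"hand":0.2}]' >/dev/null; python3 -c "
from h import *
st(74.5)"
python3 -m inch '[{"dp":[0,6.4,7.3],"spin":0,"hand":0.2},{"dp":[0,5.4,8.1],"spin":0,"hand":0.2},{"dp":[0,4.3,8.7],"spin":0,"hand":0.2}]' >/dev/null; python3 -c "
from h import *
st(74.5)"
```

```text
theta 45.5 rad 75.63 y -168.8 f_rad 1.7 f_tan -3.3 fy 0.8 w 0.0215 t 24.05
theta 67.6 rad 76.47 y -168.8 f_rad 4.8 f_tan -1.9 fy 0.7 w 0.0213 t 24.425
```

```bash
python3 -m inch '[{"dp":[0,3.6,5.5],"spin":0,"hand":0.2},{"dp":[0,2.9,6.3],"spin":0,"hand":0.2}]' >/dev/null; python3 -c "
from h import *
st(78);circ(78,75,180,14)"
```

```text
theta 75.1 rad 77.74 y -168.7 f_rad -0.3 f_tan -3.1 fy -0.2 w 0.021 t 24.675
['2.0,10.0', '0.7,10.2', '-0.7,10.2', '-2.0,10.0', '-3.3,9.7', '-4.5,9.2', '-5.7,8.5', '-6.7,7.7', '-7.7,6.7', '-8.5,5.7', '-9.2,4.5', '-9.7,3.3', '-10.0,2.0', '-10.2,0.7']
```

Now the radial force is near zero with r = 78 mm. Going on.

```bash
python3 -m inch '[{"dp":[0,2,10],"spin":0,"hand":0.2},{"dp":[0,0.7,10.2],"spin":0,"hand":0.2},{"dp":[0,-0.7,10.2],"spin":0,"hand":0.2}]' >/dev/null; python3 -c "
from h import *
st(78)"
python3 -m inch '[{"dp":[0,-2,10],"spin":0,"hand":0.2},{"dp":[0,-3.3,9.7],"spin":0,"hand":0.2},{"dp":[0,-4.5,9.2],"spin":0,"hand":0.2}]' >/dev/null; python3 -c "
from h import *
st(78)"
```

```text
theta 98.1 rad 77.35 y -168.8 f_rad -2.9 f_tan -2.5 fy -1.0 w 0.0215 t 25.05
theta 120.6 rad 77.01 y -168.8 f_rad -9.5 f_tan -2.7 fy -2.0 w 0.0209 t 25.425
```

```bash
python3 -m inch '[{"dp":[0,-6.6,7.6],"spin":0,"hand":0.2},{"dp":[0,-7.3,7.0],"spin":0,"hand":0.2}]' >/dev/null; python3 -c "
from h import *
st(77)"
```

```text
theta 134.8 rad 77.16 y -168.8 f_rad 2.1 f_tan -3.5 fy -2.5 w 0.0212 t 25.675
```

```bash
python3 -c "
from h import *
circ(77,135,180,6);circ(77,180,270,12)"
python3 -m inch '[{"dp":[0,-7.3,6.8],"spin":0,"hand":0.2},{"dp":[0,-8.4,5.6],"spin":0,"hand":0.2}]' >/dev/null; python3 -c "
from h import *
st(77)"
```

```text
['-7.6,6.6', '-8.4,5.6', '-9.0,4.5', '-9.5,3.2', '-9.9,2.0', '-10.1,0.7']
['-10.1,-0.7', '-9.9,-2.0', '-9.5,-3.2', '-9.0,-4.5', '-8.4,-5.6', '-7.6,-6.6', '-6.6,-7.6', '-5.6,-8.4', '-4.5,-9.0', '-3.2,-9.5', '-2.0,-9.9', '-0.7,-10.1']
theta 149.4 rad 77.07 y -168.8 f_rad -2.2 f_tan -6.7 fy -3.0 w 0.0213 t 25.925
```

```bash
python3 -m inch '[{"dp":[-0.4,-9.2,4.2],"spin":0,"hand":0.2},{"dp":[-0.4,-9.6,3.0],"spin":0,"hand":0.2}]' >/dev/null; python3 -c "
from h import *
st(77)"
```

```text
theta 164.7 rad 76.8 y -168.9 f_rad 0.9 f_tan -6.1 fy 0.3 w 0.0213 t 26.175
```

```bash
python3 -m inch '[{"dp":[0,-9.9,2.0],"spin":0,"hand":0.2},{"dp":[0,-10.1,0.7],"spin":0,"hand":0.2}]' >/dev/null; python3 -c "
from h import *
st(77)"
python3 -m inch '[{"dp":[0,-10.1,-0.7],"spin":0,"hand":0.2},{"dp":[0,-9.9,-2.0],"spin":0,"hand":0.2}]' >/dev/null; python3 -c "
from h import *
st(77)"
```

```text
theta -179.8 rad 76.71 y -169.0 f_rad -4.0 f_tan -4.2 fy -2.1 w 0.0212 t 26.425
theta -164.1 rad 76.57 y -169.0 f_rad -5.4 f_tan -3.9 fy 0.2 w 0.0215 t 26.675
```

```bash
python3 -m inch '[{"dp":[0,-9.4,-3.8],"spin":0,"hand":0.2},{"dp":[0,-8.8,-4.8],"spin":0,"hand":0.2}]' >/dev/null; python3 -c "
from h import *
st(77)"
python3 -m inch '[{"dp":[0,-8.2,-5.8],"spin":0,"hand":0.2},{"dp":[0,-7.5,-6.7],"spin":0,"hand":0.2}]' >/dev/null; python3 -c "
from h import *
st(77)"
```

```text
theta -148.6 rad 76.35 y -169.1 f_rad -3.2 f_tan -2.8 fy -0.6 w 0.0212 t 26.925
theta -133.6 rad 76.24 y -169.1 f_rad -2.9 f_tan -6.5 fy 0.2 w 0.0214 t 27.175
```

```bash
python3 -m inch '[{"dp":[0,-6.2,-7.7],"spin":0,"hand":0.2},{"dp":[0,-5.3,-8.4],"spin":0,"hand":0.2},{"dp":[0,-4.3,-9.0],"spin":0,"hand":0.2}]' >/dev/null; python3 -c "
from h import *
st(77)"
python3 -m inch '[{"dp":[0,-3.0,-9.5],"spin":0,"hand":0.2},{"dp":[0,-1.8,-9.9],"spin":0,"hand":0.2},{"dp":[0,-0.5,-10],"spin":0,"hand":0.2}]' >/dev/null; python3 -c "
from h import *
st(77);circ(76.5,270,360,12)"
```

```text
theta -111.4 rad 76.2 y -169.2 f_rad -5.6 f_tan -8.2 fy 0.5 w 0.0213 t 27.55
theta -89.1 rad 76.36 y -169.2 f_rad -8.3 f_tan -7.4 fy -0.9 w 0.0211 t 27.925
['0.7,-10.0', '2.0,-9.8', '3.2,-9.5', '4.4,-9.0', '5.6,-8.3', '6.6,-7.5', '7.5,-6.6', '8.3,-5.6', '9.0,-4.4', '9.5,-3.2', '9.8,-2.0', '10.0,-0.7']
```

```bash
python3 -m inch '[{"dp":[0,1.9,-9.9],"spin":0,"hand":0.2},{"dp":[0,2.6,-9.7],"spin":0,"hand":0.2}]' >/dev/null; python3 -c "
from h import *
st(77)"
python3 -m inch '[{"dp":[0,3.6,-9.3],"spin":0,"hand":0.2},{"dp":[0,4.7,-8.8],"spin":0,"hand":0.2}]' >/dev/null; python3 -c "
from h import *
st(77)"
```

```text
theta -74.5 rad 76.33 y -169.2 f_rad -1.9 f_tan -7.8 fy -0.7 w 0.0216 t 28.175
theta -59.3 rad 76.35 y -169.2 f_rad 3.3 f_tan -7.2 fy -0.1 w 0.0215 t 28.425
```

```bash
python3 -m inch '[{"dp":[0,5.3,-8.4],"spin":0,"hand":0.2},{"dp":[0,6.4,-7.6],"spin":0,"hand":0.2}]' >/dev/null; python3 -c "
from h import *
st(77)"
python3 -m inch '[{"dp":[0,7.4,-6.7],"spin":0,"hand":0.2},{"dp":[0,8.3,-5.7],"spin":0,"hand":0.2}]' >/dev/null; python3 -c "
from h import *
st(77)"
```

```text
theta -43.7 rad 76.59 y -169.2 f_rad -2.5 f_tan -7.4 fy 1.1 w 0.0211 t 28.675
theta -27.9 rad 76.83 y -169.1 f_rad -4.9 f_tan -5.6 fy 2.6 w 0.0211 t 28.925
```

```bash
python3 -m inch '[{"dp":[0,8.8,-3.3],"spin":0,"hand":0.2},{"dp":[0,9.2,-2.8],"spin":0,"hand":0.2}]' >/dev/null; python3 -c "
from h import *
st(77);go(P(-.0202,-.169,.2719))"
```

```text
theta -13.2 rad 76.84 y -169.1 f_rad -0.4 f_tan -5.1 fy 4.3 w 0.0215 t 29.175
tool d mm [ 0.1 17.5 -2.2] | 17.6 pos [ 0.5738 -0.1033  0.2697] rot [179.97  -0.26  99.48] f [-5.5  3.4 -1.6] w 0.0215 grip 59.8 t 29.175
```

```bash
python3 -m inch '[{"dp":[0.4,8.8,-1.5],"spin":0,"hand":0.2},{"dp":[0.3,8,-0.5],"spin":0,"hand":0.2},{"dp":[0,0,0],"spin":0,"hand":0.2}]' >/dev/null; python3 -c "
from h import *
st(77);go(P(-.0202,-.169,.2719));
t=vision.camera('top');s=vision.camera('side')
cv2.imwrite('pics/t8.png',t[:,:,::-1]);cv2.imwrite('pics/s8.png',s[:,:,::-1])"
```

```text
theta 0.8 rad 77.06 y -169.0 f_rad 1.7 f_tan 0.6 fy 2.6 w 0.0212 t 29.55
tool d mm [ 0.  -1.   0.1] | 1.0 pos [ 0.5921 -0.1002  0.272 ] rot [179.77  -0.19  99.49] f [0.1 2.7 1.7] w 0.0212 grip 60.0 t 29.55
```

Back at the top within about 1°. Releasing, rising and checking.

```bash
python3 -m inch '[{"dp":[0,0,0],"spin":0,"hand":0.4},{"dp":[0,0,0],"spin":0,"hand":0.6},{"dp":[0,0,0],"spin":0,"hand":0.6},{"dp":[0,0,-25],"spin":0,"hand":0.6},{"dp":[0,0,-50],"spin":0,"hand":0.6},{"dp":[0,-20,-40],"spin":0,"hand":0.6},{"dp":[20,-50,0],"spin":0,"hand":0.6},{"dp":[20,-50,0],"spin":0,"hand":0.6},{"dp":[20,-50,0],"spin":0,"hand":0.6},{"dp":[10,-20,0],"spin":0,"hand":0.6},{"dp":[0,0,0],"spin":0,"hand":0.6}]'
python3 -c "
from h import *
t=vision.camera('top')[:,:,::-1].copy();s=vision.camera('side')[:,:,::-1].copy()
cv2.imwrite('pics/t9.png',t);cv2.imwrite('pics/s9.png',s)
a=cv2.imread('pics/top0.png');f=lambda i:cv2.cvtColor(i[180:250,240:330],6).astype(np.float32)
print(cv2.phaseCorrelate(f(a),f(t)))
q=[]
for im,(x0,y0,x1,y1) in((t,(330,205,385,240)),(s,(328,160,385,200))):
    m=(im[y0:y1,x0:x1].max(2)<60).astype(np.uint8);r=cv2.minAreaRect(max(cv2.findContours(m,0,1)[0],key=cv2.contourArea));q.append(np.array(r[0])+[x0,y0]);print(q[-1])
h=cv2.cvtColor(t,cv2.COLOR_BGR2HSV)[255:320,270:300];print(((h[...,2]>190)&(h[...,1]<60)).sum(1)[:42])
cv2.imwrite('pics/c9.png',np.hstack([cv2.resize(t[165:315,235:385],(400,400),interpolation=2),cv2.resize(s[165:315,225:375],(400,400),interpolation=2)]))"
```

```text
clock: 31.02
ee_pos: [0.3902, -0.063, 0.3867]
eef_rot: [179.9, -0.2, 99.5]
ft_force: [-0.0, -0.1, -0.1]
gripper_width: 0.0516
grasp_force: 0.0
((0.00814142551256225, -0.054099796894213625), 0.9867538775926755)
[354.51351357 220.58108044]
[357.5 179.5]
[ 7 13 16 16 19 18 20 24 23 22 24 21 20 22 23 20 21 21 18 19 19 15 14 14
 14 15 15 14 14 12 11 12 15 15 14  9  3  0  0  0  0  0]
```

View pics/c9.png

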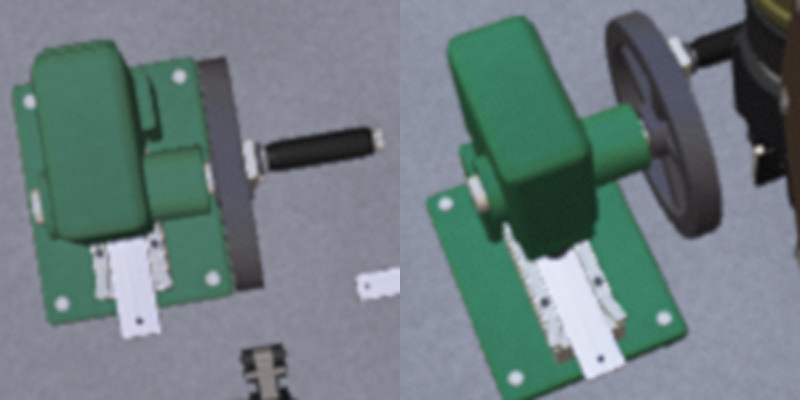

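In both views the handle stands at the top: its top-view pixel is (354.5,220.6), against (354.5,220.7) at the start. The plate lies in the guides with its end where I left it, at crop (140,335), and the press hasn't shifted. The robot is clear, so I'm handing in.

```bash
python3 -c "
from plant import manip
print(manip.sign_off())"
```

```text
the job is handed in; nothing more can be done
None
```

I handed the job in at 31 s: the middle-sized plate is home against the stop, the flywheel made one forward revolution, the handle is back at the top, and the press did not shift; no verdict came back.

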